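# Sweep the plum glass nuggets through the sorting tray's gate

### The arm

A 6-joint arm with a two-finger parallel gripper is mounted at the origin on the work surface. World frame = base frame: x ahead of the robot, y to its left, z up, the work surface at z = 0. Lengths are in mm, angles in rad, forces in N, time in s.
With the tool pointing down it reaches from about 275 to 750 mm from the base axis. Payload 10.2 kg.
Tool frame: the origin (TCP) lies where the fingers leave the gripper's body, on its centre line; the fingertips stand 73 mm ahead of it and the grasp point (between the pads) lies 54 mm ahead of it; z points along the fingers, y is the line along which they close (so a half turn about z gives the same grasp; the last joint's range is limited). The gripper opens to 85 mm and grips with 20 to 120 N. Pads are 22 mm wide; open, the fingers measure 114 mm over their backs; the gripper's body (76 mm by 85 mm) begins 54 mm behind the grasp point. The pads swing forward as they close: fully open they stand 13 mm farther back than shut.
Start: joints at [-1.48, 0.313, 1.498, -0, 1.331, -0.223], TCP at [162.042, -499.374, 303.894] pointing down, gripper open.
Joint ranges: [-2.94, 2.94], [-0.97, 2.17], [0.19, 2.56], [-1.23, 4.37], [0.02, 3.11], [-2.88, 2.88]. Speed limits (rad/s): [2.39, 2.39, 3.01, 3.14, 3.14, 3.14].

### API

Orientations are given as a unit quaternion [w, x, y, z].
In Python, from rig import ctrl gives the robot as it stands.
- The arm moves only by the shell command python3 -m creep 'ROWS' [OPENING] [FORCE]. ROWS is JSON, a list that holds one entry, the list of rows, each a list of 6 numbers: the shift along the world's x, y, z in units of 25 mm (1.0 is 25 mm), then the turn, a rotation vector about the world's x, y, z in units of 5 degrees (1.0 is 5 degrees). In form: [[[x, y, z, ax, ay, az], ...]]. A call has 1 to 20 rows; each row is the pose to reach, as a shift and turn from the pose commanded when the call began; what a row does not reach only later rows make up. A row lasts 1/12 s, in which the tool goes at most 41.7 mm and 7.16 degrees, less where a joint would pass 70% of its speed; a pose out of reach is approached as far as the arm can. A call with a gripper value outside its range is refused whole. OPENING is the finger opening in mm, from 0 to 85.4, set as the call begins (- or left out, the last holds). The fingers move at their own pace and stop on an object; FORCE is the grip in N (left out, the last holds). Time passes only in rows, so rows that repeat a pose let the fingers close. It gives the time, the measured TCP pose, the force, the opening and the grip force at its end, in the units of the state.
- ctrl.sense(): the state, without advancing time (a new reading comes with each control period).
- ctrl.capture(name): name is "scene" or "top" or "wrist"; returns a dict with "image" (384x512x3 uint8, red, green, blue), "fx", "fy", "cx", "cy" (pixels), "R" (3x3) and "t" (3): a world point X has camera coordinates R X + t. Camera axes: x right, y down, z forward; pixel columns grow to the right and rows downward; lengths in mm; the calibration is good to about 2 mm. A picture is of the moment at which its call begins. There is no depth.
- ctrl.finish_job(): hands the job in; it is judged then, once.
The state is a dict: "time_s": time; "joints": joint angles; "dq": joint speeds; "tau": joint torques, N m; "eef_pos": TCP position; "ee_rot": TCP orientation; "force": force on the tool from outside, world axes, zero at the start; "wrist_torque": the same for the moment, N m; "grip_width": opening from 0.0 (shut) to 1.0 (fully open); "grip_force": force on a finger pad.
Only numpy, scipy, OpenCV 4.12 (cv2) and the standard library are available. Lean on these libraries where they do the work, as an engineer would, in place of code of your own. Each camera call takes 0.05 s, during which the arm holds its last target. There are 200 camera calls.

### The job

Three plum glass nuggets are wanted for the relief picture. With the fingertips, sweep them along the floor of the sorting tray and out through its narrow gate one after another, so that all three drop into the collecting trough behind it. Do not pick anything up: keep both green nuggets lying on the sorting floor, and leave the paint jar and the cup where they stand.

Things in the scene. Friction and masses are not known exactly. Their poses are not given: they have to be found in the camera images.
- tray: Wooden mosaic sorting tray on the table, fixed, 270 (its x) x 260 (its y) x 64 mm high. Origin: centre of its underside, z up. The flat sorting floor, 50 mm above the table, spans x -130..130, y -125..75 mm inside a rim 14 mm high, 5 mm thick. The wall at its +y side (y 75..80) has one gate. Triangular bays fill the floor's corners beside the gate (y above 20).
- tray_gate (a point): Middle of the gate at floor level (tray x 0, y 77.5, z 50 mm), axes as the tray's: +y leads out through it. The gate is 40 mm wide, no sill. Two aluminium guide walls, 14 mm high, funnel to it from tray (x +-60, y 20) to (x +-20, y 75). At y 80 the floor ends in a sheer edge; a nugget tips over once its centre is past it.
- tray_slot (a point): Middle of the collecting trough's black floor (tray x 0, y 102.5, z 5 mm). The trough lies right behind the gate wall: open on top, tray y 80..125, x -130..130 mm, its floor 45 mm lower than the sorting floor.
- plum_1: Dark plum-red glass nugget: round, flat underside, domed top, 30 mm across, 11.5 mm high, sides upright from 2 to 7 mm above its underside, about 17 g. Lies loose on the sorting floor and slides when pushed (friction about 0.5 to 0.7). Origin: centre of its underside, z up.
- plum_2: Dark plum-red glass nugget: round, flat underside, domed top, 30 mm across, 11.5 mm high, sides upright from 2 to 7 mm above its underside, about 17 g. Lies loose on the sorting floor and slides when pushed (friction about 0.5 to 0.7). Origin: centre of its underside, z up.
- plum_3: Dark plum-red glass nugget: round, flat underside, domed top, 30 mm across, 11.5 mm high, sides upright from 2 to 7 mm above its underside, about 17 g. Lies loose on the sorting floor and slides when pushed (friction about 0.5 to 0.7). Origin: centre of its underside, z up.
- green_1: Green glass nugget: round, flat underside, domed top, 30 mm across, 11.5 mm high, sides upright from 2 to 7 mm above its underside, about 17 g. Lies loose on the sorting floor and slides when pushed (friction about 0.5 to 0.7). Origin: centre of its underside, z up. A bystander.
- green_2: Green glass nugget: round, flat underside, domed top, 30 mm across, 11.5 mm high, sides upright from 2 to 7 mm above its underside, about 17 g. Lies loose on the sorting floor and slides when pushed (friction about 0.5 to 0.7). Origin: centre of its underside, z up. A bystander.
- pot: Bystander: loose white paint jar with a red cap, 60 mm in diameter, 75 mm high, 250 g, standing on the table beside the tray. Origin: centre of its underside.
- cup: Bystander: loose empty white plastic cup, 72 mm in diameter at the rim, 90 mm high, 60 g, standing on the table beside the tray. Origin: centre of its underside.
Not all that is in view belongs to the job. Leave any blue look-alike of the plum_2 alone.

How it is judged (in metres and radians):
On the way, in this order (a step that is already met when the one before it is completed fails the run):
1. one plum nugget, and no second one, has dropped into the trough (((z of plum_1 in the frame of tray between 0 and 0.046 m and y of plum_1 in the frame of tray between 0.076 and 0.13 m and x of plum_1 in the frame of tray between -0.134 and 0.134 m) or (z of plum_2 in the frame of tray between 0 and 0.046 m and y of plum_2 in the frame of tray between 0.076 and 0.13 m and x of plum_2 in the frame of tray between -0.134 and 0.134 m) or (z of plum_3 in the frame of tray between 0 and 0.046 m and y of plum_3 in the frame of tray between 0.076 and 0.13 m and x of plum_3 in the frame of tray between -0.134 and 0.134 m))), for 0.2 s.
2. a second plum nugget has followed it ((((z of plum_1 in the frame of tray between 0 and 0.046 m and y of plum_1 in the frame of tray between 0.076 and 0.13 m and x of plum_1 in the frame of tray between -0.134 and 0.134 m) and (z of plum_2 in the frame of tray between 0 and 0.046 m and y of plum_2 in the frame of tray between 0.076 and 0.13 m and x of plum_2 in the frame of tray between -0.134 and 0.134 m)) or ((z of plum_1 in the frame of tray between 0 and 0.046 m and y of plum_1 in the frame of tray between 0.076 and 0.13 m and x of plum_1 in the frame of tray between -0.134 and 0.134 m) and (z of plum_3 in the frame of tray between 0 and 0.046 m and y of plum_3 in the frame of tray between 0.076 and 0.13 m and x of plum_3 in the frame of tray between -0.134 and 0.134 m)) or ((z of plum_2 in the frame of tray between 0 and 0.046 m and y of plum_2 in the frame of tray between 0.076 and 0.13 m and x of plum_2 in the frame of tray between -0.134 and 0.134 m) and (z of plum_3 in the frame of tray between 0 and 0.046 m and y of plum_3 in the frame of tray between 0.076 and 0.13 m and x of plum_3 in the frame of tray between -0.134 and 0.134 m)))), for 0.2 s.
3. the third plum nugget has followed (z of plum_1 in the frame of tray between 0 and 0.046 m and y of plum_1 in the frame of tray between 0.076 and 0.13 m and x of plum_1 in the frame of tray between -0.134 and 0.134 m and z of plum_2 in the frame of tray between 0 and 0.046 m and y of plum_2 in the frame of tray between 0.076 and 0.13 m and x of plum_2 in the frame of tray between -0.134 and 0.134 m and z of plum_3 in the frame of tray between 0 and 0.046 m and y of plum_3 in the frame of tray between 0.076 and 0.13 m and x of plum_3 in the frame of tray between -0.134 and 0.134 m), for 0.2 s.
At the end, for the whole second after the job is handed in: All three plum nuggets lie at rest in the collecting trough, below the level of the sorting floor; both green nuggets lie flat and at rest on the sorting floor inside its rim; jar and cup are within 20 mm of where they stood (all of step 3 and z of green_1 in the frame of tray between 0.046 and 0.054 m and y of green_1 in the frame of tray between -0.126 and 0.075 m and x of green_1 in the frame of tray between -0.131 and 0.131 m and z of green_2 in the frame of tray between 0.046 and 0.054 m and y of green_2 in the frame of tray between -0.126 and 0.075 m and x of green_2 in the frame of tray between -0.131 and 0.131 m and angle between each of green_1, green_2's own z axis and vertical below 0.2 rad and linear speed of each of plum_1, plum_2, plum_3, green_1, green_2 below 0.03 m/s and distance of each of pot, cup from where it was at the start of the episode below 0.02 m); the robot touches nothing.
It fails at once if a nugget is lifted or tipped up more than 12 mm off the sorting floor (z of any of plum_1, plum_2, plum_3, green_1, green_2 in the frame of tray above 0.062 m).
It fails at once if a green nugget leaves the sorting floor through the gate (y of any of green_1, green_2 in the frame of tray above 0.08 m).
It fails at once if the jar or the cup is pushed more than 20 mm, lifted or knocked over (distance of any of pot, cup from where it was at the start of the episode above 0.02 m or angle between any of pot, cup's own z axis and vertical above 0.3 rad).
It also fails if it takes over 61 s, if anything falls off the work surface, if the arm or the gripper's body presses on something with over 40 N, if the wrist force passes 120 N, or if a joint passes its speed limit or range.

## Working session

There is one attempt and no reset: what is moved stays moved. The work goes in short steps, Python scripts to look and compute and a shell command to move; the robot and the scene stay as the last step left them, time stands still between calls to the robot, and variables do not carry over. Pictures are saved under pics/ and viewed, at most 10 in all, crops included, and the job is handed in when it is done.

```bash
mkdir -p pics; python3 - <<'E'
from rig import ctrl
import cv2,numpy as np
s=ctrl.sense();print(s['time_s'],s['eef_pos'],s['ee_rot'],s['grip_width'])
ims=[]
for n in("scene","top"):
    c=ctrl.capture(n);np.savez(f'{n}.npz',**c)
    cv2.imwrite(f'pics/{n}0.png',c['image'][:,:,::-1]);print(n,c['fx'],c['cx'],c['cy'],np.round(c['R'],3).tolist(),c['t'])
E
```

```text
0.0 [ 162.03013516 -499.19847216  303.34460346] [-6.28739407e-04  9.87719305e-01  1.56237563e-01  4.87871680e-05] 1.0012027767185132
scene 489.0399926843738 246.63181134716226 181.09864427620946 [[0.848, 0.531, -0.007], [0.278, -0.455, -0.846], [-0.452, 0.715, -0.533]] [-521.5887453  -134.28662952 1279.26273519]
top 417.7750013247975 253.26565152465074 195.45267333970133 [[0.009, -1.0, -0.003], [-0.99, -0.009, -0.138], [0.138, 0.004, -0.99]] [-41.398769   652.72420675 728.76295131]
```

View pics/top0.png

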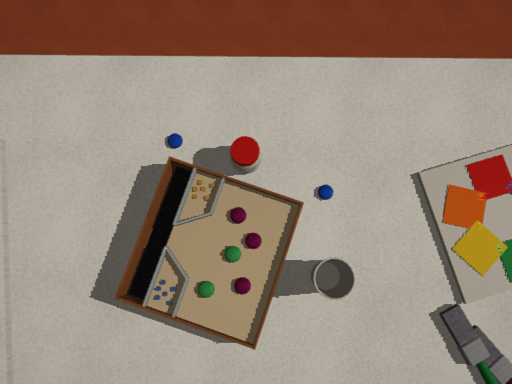

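View pics/scene0.png

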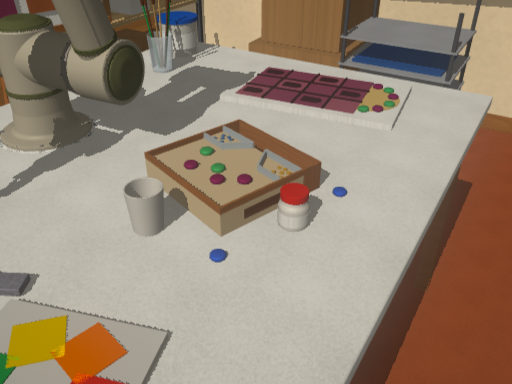

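Top view: the tray's trough is at the left. Plums are at (238,215), (253,241) and (243,286), greens at (233,254) and (206,289), and blue look-alikes lie on the table at (175,141) and (326,192). The jar is at (245,152) and the cup at (333,278).

```bash
cat > h.py <<'E'
import cv2,numpy as np
def ray(c,uv,z):
    d=np.array([(uv[0]-c['cx'])/c['fx'],(uv[1]-c['cy'])/c['fy'],1.0]);R=np.array(c['R']);o=-R.T@c['t'];w=R.T@d
    return (o+w*(z-o[2])/w[2])
def blobs(c,kind,amin=40):
    h=cv2.cvtColor(np.ascontiguousarray(c['image']),cv2.COLOR_RGB2HSV)
    H,S,V=h[...,0],h[...,1],h[...,2]
    m={'plum':((H>155)&(H<177))&(S>110)&(V>25)&(V<140),'green':(H>45)&(H<85)&(S>110)&(V>40)}[kind].astype(np.uint8)
    n,l,st,ce=cv2.connectedComponentsWithStats(m)
    return [(ce[i],st[i,4]) for i in range(1,n) if st[i,4]>=amin]
# tray frame: set by fit
def tray(): return np.load('tray.npz')
def w2t(p):
    t=tray();return t['R'].T@(np.asarray(p)[:2]-t['o'])
def t2w(p):
    t=tray();return t['R']@np.asarray(p)+t['o']
E
python3 - <<'E'
import numpy as np,cv2
from h import *
c=dict(np.load('top.npz'))
im=c['image'];h=cv2.cvtColor(im,cv2.COLOR_RGB2HSV)
roi=np.zeros(im.shape[:2],np.uint8);roi[150:355,110:310]=1
# rim: brown top; refine corners by contour of tray mask (saturated brown/floor)
m=(((h[...,0]<14)&(h[...,1]>110)&(h[...,2]>60))&(roi>0)).astype(np.uint8)
m[:200,225:270]=np.where(m[:200,225:270]&(h[:200,225:270,2]<170)&(h[:200,225:270,1]<215),1,0)
n,l,st,ce=cv2.connectedComponentsWithStats(m);i=1+np.argmax(st[1:,4])
cn=np.argwhere(l==i)[:,::-1].astype(np.int32)
P=cv2.boxPoints(cv2.minAreaRect(cn));print(st[i],P.tolist())
W=np.array([ray(c,p,64)[:2] for p in P]);print(W, [np.linalg.norm(W[k]-W[k-1]) for k in range(4)])
for p in [(170,159),(302,203),(256,346),(118,297)]: print(p,ray(c,p,64))
for k in('plum','green'):
    for b,a in blobs(c,k): print(k,b,a,ray(c,b,55)[:2])
v=im[130:370,100:320,::-1];cv2.imwrite('pics/crop.png',cv2.resize(v,None,fx=2.5,fy=2.5,interpolation=2))
E
```

```text
[ 115  157  188  192 2712] [[113.95323944091797, 299.8674011230469], [164.84042358398438, 153.99082946777344], [304.80810546875, 202.8167724609375], [253.92092895507812, 348.693359375]]
[[ 464.12286048  206.06122311]
 [ 725.77615071  127.03941342]
 [ 637.8408935  -128.72190562]
 [ 384.48988787  -39.24654691]] [np.float64(257.9095042122265), np.float64(273.3256129504655), np.float64(270.4560255983118), np.float64(268.68675418358197)]
(170, 159) [716.4732103  117.23470042  64.        ]
(302, 203) [ 637.46462561 -123.6616359    64.        ]
(256, 346) [388.97525833 -42.78452861  64.        ]
(118, 297) [469.07967415 199.24607499  64.        ]
plum [237.78074866 214.86631016] 187 [615.83511579  -7.88619074]
plum [252.92670157 240.37172775] 191 [569.98209704 -35.82337703]
plum [242.07537688 285.38190955] 199 [490.31805354 -17.27889611]
green [507.57706093 258.82078853] 279 [ 541.21452971 -491.41286611]
green [232.36040609 253.58375635] 197 [546.07669327   0.85839313]
green [205.63054187 288.8226601 ] 203 [483.74336263  47.29760833]
green [487.10752688 373.20967742] 186 [ 345.76938485 -441.60073642]
```

View pics/crop.png

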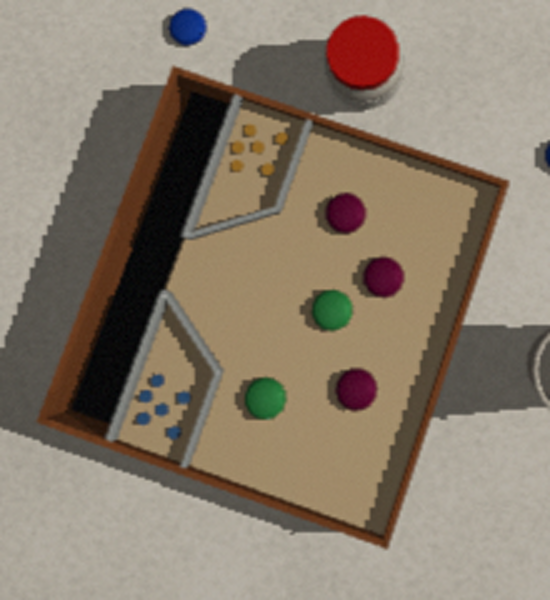

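Crop: the three dark-red discs at (345,213), (383,277) and (356,389) lie on the sorting floor, so they are the plums. The blue look-alikes lie outside, on the table. The gate opening is between the guide ends at (188,235) and (165,292). Next I fit the tray frame.

```bash
python3 - <<'E'
import numpy as np
from h import *
c=dict(np.load('top.npz'))
px=np.array([(175,68),(508,183),(387,546),(40,420)])/2.5+[100,130]-.3
W=np.array([ray(c,p,64)[:2] for p in px]);T=np.array([(135,130),(135,-130),(-135,-130),(-135,130.)])
A=T-T.mean(0);B=W-W.mean(0);U,_,V=np.linalg.svd(A.T@B);R=(U@V).T
o=W.mean(0)-R@T.mean(0);np.savez('tray.npz',R=R,o=o)
print(R,o,np.degrees(np.arctan2(R[1,0],R[0,0])),'res',(A@R.T-B).round(1).tolist())
for n,p in dict(gA=(188,235),gB=(165,292),kA=(278,210),kB=(220,372)).items(): print(n,w2t(ray(c,np.array(p)/2.5+[100,130],64)))
for k in('plum','green'):
    for b,a in blobs(c,k):
        if b[0]<350:print(k,w2t(ray(c,b,55)),ray(c,b,55))
print('cup',ray(c,(333,278),90),'pot',ray(c,(245,151),75))
from rig import ctrl
print(ctrl.sense()['eef_pos'])
E
```

```text
[[ 0.94725249  0.32048825]
 [-0.32048825  0.94725249]] [552.84624721  38.90432477] -18.692454608906463 res [[2.0, 0.9], [1.4, -2.2], [-2.2, -0.7], [-1.2, 2.1]]
gA [21.68940924 75.62007903]
gB [-21.61969747  76.75178019]
kA [59.77226262 20.86970849]
kB [-61.11297185  20.29667443]
plum [ 74.66217304 -24.13524028] [615.83511579  -7.88619074  55.        ]
plum [ 40.18132667 -65.29416324] [569.98209704 -35.82337703  55.        ]
plum [-41.22392523 -73.2592472 ] [490.31805354 -17.27889611  55.        ]
green [  5.78079713 -38.20866603] [546.07669327   0.85839313  55.        ]
green [-68.14782835 -14.19610364] [483.74336263  47.29760833  55.        ]
cup [ 506.60282336 -172.36668012   90.        ] pot [729.8776294  -20.11559403  75.        ]
[ 162.02497901 -499.21484712  303.39033794]
```

```bash
cat >> h.py <<'E'
L=25.5; YAW0=-72.02  # initial closing-line yaw, deg
def plan(rows,lag=L):
    """rows: (disc x, disc y, heading deg ccw from tray +y, tip z, gap behind)"""
    from rig import ctrl
    s=ctrl.sense();p=np.array(s['eef_pos']);w,x,y,z=s['ee_rot']
    yaw=np.degrees(2*np.arctan2(y,x))-90
    for a,b,th,zt,g in rows:
        r=np.radians(th);d=np.array([-np.sin(r),np.cos(r)])
        q=np.append(t2w(np.array([a,b])-d*(lag+g)),zt+73)
        dy=(-18.69+th-yaw+180)%360-180
        print((a,b,th,zt,g),'->',((q-p)/25).round(2).tolist(),'az',round(dy/5,2))
E
python3 -c "
from h import *
plan([(75,-24,45,110,8),(75,-24,45,53.5,8),(75,-24,45,53.5,0),(28,20,45,53.5,0)])"
```

```text
(75, -24, 45, 110, 8) -> [18.76, 18.45, -4.82] az 19.67
(75, -24, 45, 53.5, 8) -> [18.76, 18.45, -7.08] az 19.67
(75, -24, 45, 53.5, 0) -> [18.62, 18.74, -7.08] az 19.67
(28, 20, 45, 53.5, 0) -> [17.4, 21.01, -7.08] az 19.67
```

```bash
R='[18.76,18.45,0,0,0,19.67]'; python3 -m creep '[[[18.76,18.45,0,0,0,19.67],[18.76,18.45,0,0,0,19.67],[18.76,18.45,0,0,0,19.67],[18.76,18.45,0,0,0,19.67],[18.76,18.45,0,0,0,19.67],[18.76,18.45,0,0,0,19.67],[18.76,18.45,0,0,0,19.67],[18.76,18.45,0,0,0,19.67],[18.76,18.45,0,0,0,19.67],[18.76,18.45,0,0,0,19.67],[18.76,18.45,0,0,0,19.67],[18.76,18.45,0,0,0,19.67],[18.76,18.45,0,0,0,19.67],[18.76,18.45,0,0,0,19.67],[18.76,18.45,0,0,0,19.67],[18.76,18.45,0,0,0,19.67],[18.76,18.45,-2.4,0,0,19.67],[18.76,18.45,-4.8,0,0,19.67],[18.76,18.45,-4.8,0,0,19.67],[18.76,18.45,-4.8,0,0,19.67]]]' 8
python3 - <<'E'
from h import *
from rig import ctrl
plan([(75,-24,45,110,8),(75,-24,45,53.5,8)])
o=[]
for n in('top','wrist'):
    c=ctrl.capture(n);o.append(c['image'][:,:,::-1]); np.savez(n+'1.npz',**c)
cv2.imwrite('pics/b.png',np.hstack([o[0][100:370,100:400],cv2.resize(o[1],(360,270))]))
E
```

```text
time_s: 1.77
eef_pos: [628.3, -37.3, 175.9]
ee_rot: [-0.007, 0.527, 0.85, -0.002]
force: [-1.4, 0.4, -1.7]
grip_width: 0.091
grip_force: 0.0
(75, -24, 45, 110, 8) -> [0.11, -0.02, 0.28] az -0.01
(75, -24, 45, 53.5, 8) -> [0.11, -0.02, -1.98] az -0.01
```

View pics/b.png

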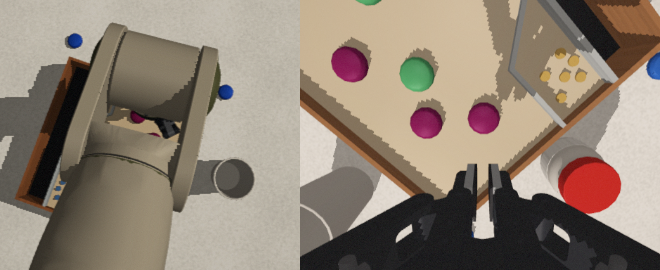

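Right panel, wrist view: the closed fingertips at (487,170) point at the first plum at (484,118). The second plum is at (426,122), the third at (350,64) and a green at (417,73). Now I let the arm settle to check the height.

```bash
python3 -m creep '[[[0,0,0,0,0,0],[0,0,0,0,0,0],[0,0,0,0,0,0]]]'
python3 - <<'E'
from h import *
from rig import ctrl
plan([(75,-24,45,110,8),(75,-24,45,53.5,8)])
c=ctrl.capture('wrist');np.savez('wrist1.npz',**c)
for k in('plum','green'):
    for b,a in blobs(c,k,300): print(k,b,a,w2t(ray(c,b,55)))
E
```

```text
time_s: 2.12
eef_pos: [631.7, -38.3, 186.2]
ee_rot: [0.002, 0.528, 0.85, 0.001]
force: [0.8, -0.3, 0.7]
grip_width: 0.095
grip_force: 0.0
(75, -24, 45, 110, 8) -> [-0.03, 0.02, -0.13] az -0.0
(75, -24, 45, 53.5, 8) -> [-0.03, 0.02, -2.39] az -0.0
plum [70.60775588 83.66942149] 1573 [-43.11018687 -71.50745723]
plum [259.34740883 157.87715931] 1042 [ 72.31816976 -21.67459255]
plum [178.57328386 164.78200371] 1078 [ 37.4713386 -62.9629566]
green [163.7954272  100.79783394] 1662 [  4.24029419 -38.56206435]
```

```bash
python3 -m creep '[[[0,0,-0.3,0,0,0],[0,0,-0.7,0,0,0],[0,0,-1.1,0,0,0],[0,0,-1.5,0,0,0],[0,0,-1.8,0,0,0],[0,0,-2.0,0,0,0],[0,0,-2.15,0,0,0],[0,0,-2.2,0,0,0],[0,0,-2.2,0,0,0],[0,0,-2.2,0,0,0],[0,0,-2.2,0,0,0],[0,0,-2.2,0,0,0]]]'
python3 - <<'E'
from h import *
from rig import ctrl
plan([(73.5,-23,45,53.5,8),(73.5,-23,45,53.5,0),(28,20,45,53.5,0),(28,20,25,53.5,0),(5,60,25,53.5,0),(0,84,0,53.5,0)])
c=ctrl.capture('wrist')
for k in('plum','green'):
    for b,a in blobs(c,k,300): print(k,b,a,w2t(ray(c,b,55)))
cv2.imwrite('pics/c.png',c['image'][:,:,::-1])
E
```

```text
time_s: 3.17
eef_pos: [631.2, -38.2, 129.3]
ee_rot: [0.0, 0.527, 0.85, 0.0]
force: [0.3, 0.2, -0.2]
grip_width: 0.096
grip_force: 0.0
(73.5, -23, 45, 53.5, 8) -> [-0.05, 0.07, -0.11] az -0.0
(73.5, -23, 45, 53.5, 0) -> [-0.19, 0.35, -0.11] az -0.0
(28, 20, 45, 53.5, 0) -> [-1.36, 2.57, -0.11] az -0.0
(28, 20, 25, 53.5, 0) -> [-1.7, 2.47, -0.11] az -4.0
(5, 60, 25, 53.5, 0) -> [-2.06, 4.28, -0.11] az -4.0
(0, 84, 0, 53.5, 0) -> [-2.38, 5.3, -0.11] az -9.0
plum [18.23781676 79.        ] 1026 [-35.46880114 -65.81854223]
plum [258.34422018 183.82458716] 2725 [ 73.57258126 -24.54066903]
plum [157.08497537 180.50492611] 812 [ 37.64379723 -58.06361902]
green [127.16465353  98.45263827] 3146 [  3.78404795 -38.23898111]
```

View pics/c.png

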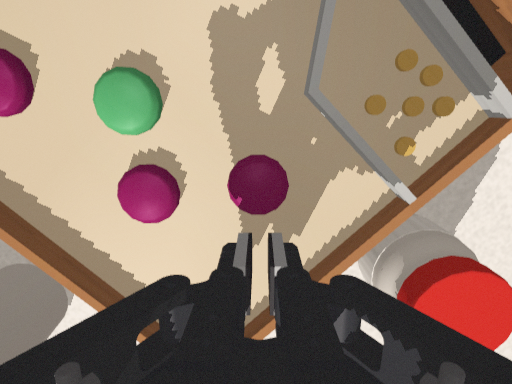

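Wrist view: the first plum at (258,184) sits right in front of the fingertip gap at (259,235). I lower slightly and push.

```bash
python3 -m creep '[[[0,0,-0.1,0,0,0],[-0.05,0.1,-0.17,0,0,0],[-0.12,0.22,-0.17,0,0,0],[-0.19,0.35,-0.17,0,0,0],[-0.28,0.53,-0.17,0,0,0],[-0.39,0.73,-0.17,0,0,0],[-0.51,0.95,-0.17,0,0,0],[-0.63,1.18,-0.17,0,0,0],[-0.75,1.41,-0.17,0,0,0],[-0.87,1.64,-0.17,0,0,0],[-0.99,1.87,-0.17,0,0,0],[-1.11,2.1,-0.17,0,0,0],[-1.22,2.31,-0.17,0,0,0],[-1.3,2.46,-0.17,0,0,0],[-1.36,2.57,-0.17,0,0,0],[-1.36,2.57,-0.17,0,0,0],[-1.36,2.57,-0.17,0,0,0]]]'
python3 - <<'E'
from h import *
from rig import ctrl
plan([(28,20,45,53,0),(28,20,25,53,0),(5,60,25,53,0),(5,60,0,53,0),(0,84,0,53,0)])
c=ctrl.capture('wrist')
for k in('plum','green'):
    for b,a in blobs(c,k,300): print(k,b,a,w2t(ray(c,b,55)))
E
```

```text
time_s: 4.63
eef_pos: [597.1, 26.2, 124.7]
ee_rot: [0.0, 0.527, 0.85, 0.0]
force: [-0.5, 0.2, -0.5]
grip_width: 0.095
grip_force: 0.0
(28, 20, 45, 53, 0) -> [0.0, -0.01, 0.05] az -0.01
(28, 20, 25, 53, 0) -> [-0.34, -0.11, 0.05] az -4.01
(5, 60, 25, 53, 0) -> [-0.7, 1.71, 0.05] az -4.01
(5, 60, 0, 53, 0) -> [-1.14, 1.75, 0.05] az -9.01
(0, 84, 0, 53, 0) -> [-1.02, 2.73, 0.05] az -9.01
plum [259.77930306 201.65540303] 2841 [26.51267417 20.49280287]
plum [ 35.01487862 226.30931872] 1277 [-42.54168023 -66.35907472]
green [ 48.15065079 106.75906951] 3611 [-70.15109759 -14.33395907]
green [145.72755418 247.22703818] 1938 [  2.99375922 -36.75218671]
```

```bash
python3 -m creep '[[[-0.09,-0.04,0,0,0,-1],[-0.18,-0.08,0,0,0,-2],[-0.27,-0.1,0,0,0,-3],[-0.34,-0.11,0,0,0,-4],[-0.37,0.04,0,0,0,-4],[-0.41,0.24,0,0,0,-4],[-0.46,0.48,0,0,0,-4],[-0.51,0.74,0,0,0,-4],[-0.56,1.0,0,0,0,-4],[-0.61,1.26,0,0,0,-4],[-0.66,1.5,0,0,0,-4],[-0.7,1.7,0,0,0,-4],[-0.7,1.71,0,0,0,-4],[-0.79,1.72,0,0,0,-5],[-0.88,1.73,0,0,0,-6],[-0.97,1.74,0,0,0,-7],[-1.06,1.74,0,0,0,-8],[-1.14,1.75,0,0,0,-9],[-1.14,1.75,0,0,0,-9]]]'
python3 - <<'E'
from h import *
from rig import ctrl
plan([(5,60,0,53,0),(2,72,0,53,0),(0,86,0,53,0)])
c=ctrl.capture('wrist')
for k in('plum','green'):
    for b,a in blobs(c,k,300): print(k,b,a,w2t(ray(c,b,55)))
E
```

```text
time_s: 6.27
eef_pos: [568.4, 69.8, 124.7]
ee_rot: [-0.0, 0.813, 0.582, -0.0]
force: [1.1, -0.3, -0.5]
grip_width: 0.096
grip_force: 0.0
(5, 60, 0, 53, 0) -> [0.01, 0.01, 0.05] az 0.03
(2, 72, 0, 53, 0) -> [0.05, 0.5, 0.05] az 0.03
(0, 86, 0, 53, 0) -> [0.15, 1.06, 0.05] az 0.03
plum [257.55222301 200.62949894] 2834 [ 3.08543567 60.92381776]
```

```bash
python3 -m creep '[[[0.01,0.1,0.05,0,0,0],[0.03,0.3,0.05,0,0,0],[0.06,0.5,0.05,0,0,0],[0.1,0.7,0.05,0,0,0],[0.13,0.9,0.05,0,0,0],[0.16,1.08,0.05,0,0,0],[0.17,1.12,0.05,0,0,0],[0.17,1.12,0.05,0,0,0],[0.17,1.12,0.05,0,0,0]]]'
python3 - <<'E'
from h import *
from rig import ctrl
c=ctrl.capture('wrist')
cv2.imwrite('pics/d.png',c['image'][:,:,::-1])
for k in('plum','green'):
    for b,a in blobs(c,k,150): print(k,b,a,w2t(ray(c,b,55)))
E
```

```text
time_s: 7.07
eef_pos: [572.8, 97.9, 125.8]
ee_rot: [0.0, 0.812, 0.583, -0.0]
force: [-0.2, 0.0, -0.6]
grip_width: 0.094
grip_force: 0.0
plum [257.635      154.95333333] 600 [ -1.72037274 110.67610897]
```

View pics/d.png

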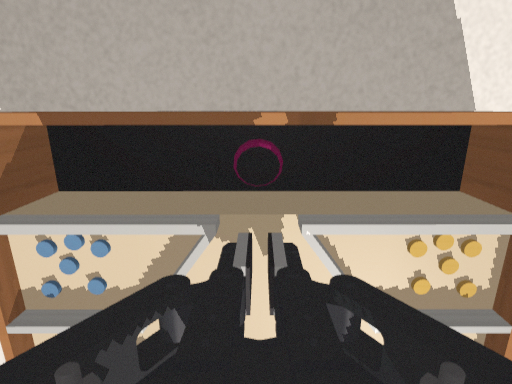

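The first plum now lies in the black trough at (258,163). Next is the second.

```bash
python3 -c "
from h import *
plan([(0,86,0,90,10),(39.5,-64,0,90,9),(39.5,-64,0,52.5,9),(39.5,-64,0,52.5,0),(39.5,-8,0,52.5,0),(39.5,-8,28,52.5,0),(5,58,28,52.5,0),(5,58,0,52.5,0)])"
```

```text
(0, 86, 0, 90, 10) -> [-0.15, -0.44, 1.49] az -0.0
(39.5, -64, 0, 90, 9) -> [-0.56, -6.59, 1.49] az -0.0
(39.5, -64, 0, 52.5, 9) -> [-0.56, -6.59, -0.01] az -0.0
(39.5, -64, 0, 52.5, 0) -> [-0.45, -6.25, -0.01] az -0.0
(39.5, -8, 0, 52.5, 0) -> [0.27, -4.13, -0.01] az -0.0
(39.5, -8, 28, 52.5, 0) -> [0.76, -4.17, -0.01] az 5.6
(5, 58, 28, 52.5, 0) -> [0.3, -1.23, -0.01] az 5.6
(5, 58, 0, 52.5, 0) -> [-0.19, -1.19, -0.01] az -0.0
```

```bash
python3 -m creep '[[[-0.05,-0.15,0.5,0,0,0],[-0.1,-0.3,1.1,0,0,0],[-0.12,-0.6,1.5,0,0,0],[-0.15,-1.3,1.6,0,0,0],[-0.2,-2.1,1.6,0,0,0],[-0.27,-3.0,1.6,0,0,0],[-0.34,-3.9,1.6,0,0,0],[-0.41,-4.8,1.6,0,0,0],[-0.48,-5.6,1.6,0,0,0],[-0.54,-6.2,1.6,0,0,0],[-0.56,-6.5,1.5,0,0,0],[-0.56,-6.59,1.4,0,0,0],[-0.56,-6.59,1.3,0,0,0],[-0.56,-6.59,1.1,0,0,0],[-0.56,-6.59,0.8,0,0,0],[-0.56,-6.59,0.5,0,0,0],[-0.56,-6.59,0.25,0,0,0],[-0.56,-6.59,0.1,0,0,0],[-0.56,-6.59,0.05,0,0,0],[-0.56,-6.59,0.0,0,0,0]]]'
python3 -m creep '[[[0,0,0,0,0,0],[0,0,0,0,0,0]]]'
python3 - <<'E'
from h import *
from rig import ctrl
plan([(39.5,-64,0,52.5,0),(39.5,-8,0,52.5,0),(39.5,-8,28,52.5,0),(5,58,28,52.5,0),(5,58,0,52.5,0)])
c=ctrl.capture('wrist')
for k in('plum','green'):
    for b,a in blobs(c,k,300): print(k,b,a,w2t(ray(c,b,55)))
E
```

```text
time_s: 8.78
eef_pos: [558.8, -66.8, 125.6]
ee_rot: [-0.0, 0.812, 0.583, -0.0]
force: [0.1, -0.1, -0.3]
grip_width: 0.094
grip_force: 0.0
time_s: 8.95
eef_pos: [558.9, -66.9, 126.1]
ee_rot: [0.0, 0.812, 0.583, 0.0]
force: [0.0, 0.0, 0.4]
grip_width: 0.087
grip_force: 0.0
(39.5, -64, 0, 52.5, 0) -> [0.11, 0.34, -0.02] az -0.0
(39.5, -8, 0, 52.5, 0) -> [0.83, 2.46, -0.02] az -0.0
(39.5, -8, 28, 52.5, 0) -> [1.32, 2.42, -0.02] az 5.6
(5, 58, 28, 52.5, 0) -> [0.86, 5.36, -0.02] az 5.6
(5, 58, 0, 52.5, 0) -> [0.36, 5.4, -0.02] az -0.0
plum [259.58093588 188.447487  ] 2885 [ 38.8943981 -65.9601515]
plum [ 89.80904762 197.53095238] 2100 [-42.88772793 -70.39706532]
green [20.32958666 76.00652647] 2758 [-64.44475534 -15.61643045]
green [183.95319149 130.81975684] 3290 [  4.6282351  -38.91064469]
```

```bash
python3 -m creep '[[[0.03,0.1,-0.02,0,0,0],[0.07,0.22,-0.02,0,0,0],[0.11,0.34,-0.02,0,0,0],[0.18,0.54,-0.02,0,0,0],[0.26,0.78,-0.02,0,0,0],[0.34,1.02,-0.02,0,0,0],[0.42,1.26,-0.02,0,0,0],[0.5,1.5,-0.02,0,0,0],[0.58,1.74,-0.02,0,0,0],[0.66,1.98,-0.02,0,0,0],[0.74,2.2,-0.02,0,0,0],[0.8,2.38,-0.02,0,0,0],[0.83,2.46,-0.02,0,0,0],[0.91,2.45,-0.02,0,0,0.93],[1.0,2.45,-0.02,0,0,1.87],[1.08,2.45,-0.02,0,0,2.8],[1.16,2.45,-0.02,0,0,3.73],[1.24,2.43,-0.02,0,0,4.67],[1.32,2.42,-0.02,0,0,5.6],[1.32,2.42,-0.02,0,0,5.6]]]'
python3 - <<'E'
from h import *
from rig import ctrl
plan([(39.5,-8,28,52.5,0),(5,58,28,52.5,0),(5,58,0,52.5,0)])
c=ctrl.capture('wrist')
for k in('plum','green'):
    for b,a in blobs(c,k,300): print(k,b,a,w2t(ray(c,b,55)))
E
```

```text
time_s: 10.67
eef_pos: [592.0, -6.5, 125.4]
ee_rot: [0.0, 0.646, 0.763, 0.0]
force: [-0.9, -0.1, 0.1]
grip_width: 0.098
grip_force: 0.0
(39.5, -8, 28, 52.5, 0) -> [-0.01, -0.0, 0.0] az -0.03
(5, 58, 28, 52.5, 0) -> [-0.47, 2.94, 0.0] az -0.03
(5, 58, 0, 52.5, 0) -> [-0.96, 2.98, 0.0] az -5.63
plum [259.90621194 198.86439302] 2463 [37.94010593 -6.30513259]
plum [ 55.32600733 233.04500262] 1911 [-43.2236081 -69.707845 ]
green [ 35.86214045 104.59134491] 3859 [-69.60134561 -14.546857  ]
green [168.00726496 221.51324786] 2340 [  3.64211986 -37.76903991]
```

```bash
python3 -m creep '[[[-0.02,0.12,0,0,0,0],[-0.05,0.32,0,0,0,0],[-0.09,0.57,0,0,0,0],[-0.13,0.83,0,0,0,0],[-0.17,1.09,0,0,0,0],[-0.22,1.36,0,0,0,0],[-0.26,1.63,0,0,0,0],[-0.3,1.9,0,0,0,0],[-0.34,2.16,0,0,0,0],[-0.38,2.42,0,0,0,0],[-0.42,2.66,0,0,0,0],[-0.45,2.85,0,0,0,0],[-0.47,2.94,0,0,0,0],[-0.55,2.95,0,0,0,-0.93],[-0.64,2.96,0,0,0,-1.87],[-0.72,2.98,0,0,0,-2.8],[-0.8,2.99,0,0,0,-3.73],[-0.88,2.99,0,0,0,-4.67],[-0.96,2.98,0,0,0,-5.6],[-0.96,2.98,0,0,0,-5.6]]]'
python3 - <<'E'
from h import *
from rig import ctrl
plan([(2,72,0,53,0),(0,88,0,53,0)])
c=ctrl.capture('wrist')
for k in('plum','green'):
    for b,a in blobs(c,k,300): print(k,b,a,w2t(ray(c,b,55)))
E
```

```text
time_s: 12.38
eef_pos: [567.6, 68.1, 125.4]
ee_rot: [-0.0, 0.813, 0.582, -0.0]
force: [0.3, 0.4, -0.1]
grip_width: 0.092
grip_force: 0.0
(2, 72, 0, 53, 0) -> [0.08, 0.57, 0.02] az 0.03
(0, 88, 0, 53, 0) -> [0.21, 1.2, 0.02] az 0.03
plum [249.48727273 106.20545455] 550 [ -0.4211687  102.43245731]
plum [258.37301587 200.50468975] 2772 [ 3.29025595 58.88044972]
```

```bash
python3 -m creep '[[[0.01,0.1,0.02,0,0,0],[0.04,0.3,0.02,0,0,0],[0.08,0.55,0.02,0,0,0],[0.12,0.75,0.02,0,0,0],[0.15,0.95,0.02,0,0,0],[0.19,1.12,0.02,0,0,0],[0.21,1.2,0.02,0,0,0],[0.21,1.2,0.02,0,0,0],[0.21,1.2,0.02,0,0,0]]]'
python3 - <<'E'
from h import *
from rig import ctrl
c=ctrl.capture('wrist')
cv2.imwrite('pics/e.png',c['image'][:,:,::-1])
for k in('plum','green'):
    for b,a in blobs(c,k,150): print(k,b,a)
plan([(0,86,0,90,10),(-42,-72,-12,90,8),(-42,-72,-12,52.5,8)])
E
```

```text
time_s: 13.18
eef_pos: [573.0, 98.2, 125.9]
ee_rot: [0.0, 0.812, 0.583, -0.0]
force: [0.1, -0.0, -0.9]
grip_width: 0.094
grip_force: 0.0
plum [259.87457241 161.93386545] 877
(0, 86, 0, 90, 10) -> [-0.16, -0.45, 1.49] az -0.0
(-42, -72, -12, 90, 8) -> [-4.01, -5.71, 1.49] az -2.4
(-42, -72, -12, 52.5, 8) -> [-4.01, -5.71, -0.01] az -2.4
```

View pics/e.png

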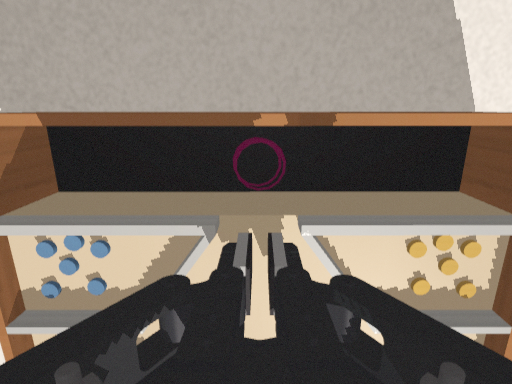

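The second plum has dropped onto the first at (259,163), both well below the floor. Next is the third, between the greens.

```bash
python3 -m creep '[[[-0.05,-0.15,0.5,0,0,0],[-0.1,-0.3,1.1,0,0,0],[-0.25,-0.6,1.5,0,0,0],[-0.7,-1.2,1.6,0,0,-0.4],[-1.3,-2.0,1.6,0,0,-0.8],[-1.9,-2.8,1.6,0,0,-1.2],[-2.5,-3.6,1.6,0,0,-1.6],[-3.1,-4.4,1.6,0,0,-2.0],[-3.6,-5.1,1.6,0,0,-2.4],[-3.9,-5.5,1.6,0,0,-2.4],[-4.01,-5.68,1.5,0,0,-2.4],[-4.01,-5.71,1.4,0,0,-2.4],[-4.01,-5.71,1.3,0,0,-2.4],[-4.01,-5.71,1.1,0,0,-2.4],[-4.01,-5.71,0.8,0,0,-2.4],[-4.01,-5.71,0.5,0,0,-2.4],[-4.01,-5.71,0.25,0,0,-2.4],[-4.01,-5.71,0.1,0,0,-2.4],[-4.01,-5.71,0.05,0,0,-2.4],[-4.01,-5.71,-0.01,0,0,-2.4]]]'
python3 -m creep '[[[0,0,0,0,0,0],[0,0,0,0,0,0]]]'
python3 - <<'E'
from h import *
from rig import ctrl
c=ctrl.capture('wrist')
for k in('plum','green'):
    for b,a in blobs(c,k,300): print(k,b,a,w2t(ray(c,b,55)))
plan([(-42,-72,-12,52.5,8),(-42,-72,-12,52.5,0),(-22,22,-12,52.5,0),(-22,22,-28,52.5,0),(-3,58,-28,52.5,0),(-3,58,0,52.5,0),(0,88,0,52.5,0)])
E
```

```text
time_s: 14.9
eef_pos: [472.8, -44.6, 125.4]
ee_rot: [-0.0, 0.869, 0.495, -0.0]
force: [0.2, 0.6, -0.2]
grip_width: 0.09
grip_force: 0.0
time_s: 15.07
eef_pos: [472.9, -44.7, 125.8]
ee_rot: [0.0, 0.869, 0.495, 0.0]
force: [0.7, 0.1, 0.6]
grip_width: 0.096
grip_force: 0.0
plum [260.46676146 189.5769641 ] 2813 [-42.60105474 -73.70776153]
green [171.06971958  72.61384101] 3887 [-69.38286277 -14.7378509 ]
green [349.88568985  91.13255416] 3508 [  4.89526949 -38.29970194]
(-42, -72, -12, 52.5, 8) -> [-0.0, 0.0, -0.01] az -0.0
(-42, -72, -12, 52.5, 0) -> [0.16, 0.28, -0.01] az -0.0
(-22, 22, -12, 52.5, 0) -> [2.13, 3.58, -0.01] az -0.0
(-22, 22, -28, 52.5, 0) -> [1.9, 3.76, -0.01] az -3.2
(-3, 58, -28, 52.5, 0) -> [3.09, 4.88, -0.01] az -3.2
(-3, 58, 0, 52.5, 0) -> [3.5, 4.61, -0.01] az 2.4
(0, 88, 0, 52.5, 0) -> [4.0, 5.71, -0.01] az 2.4
```

```bash
python3 -m creep '[[[0.05,0.09,0,0,0,0],[0.11,0.2,0,0,0,0],[0.18,0.31,0,0,0,0],[0.29,0.5,0,0,0,0],[0.42,0.71,0,0,0,0],[0.55,0.93,0,0,0,0],[0.69,1.16,0,0,0,0],[0.83,1.4,0,0,0,0],[0.97,1.63,0,0,0,0],[1.11,1.87,0,0,0,0],[1.25,2.1,0,0,0,0],[1.39,2.34,0,0,0,0],[1.53,2.57,0,0,0,0],[1.67,2.81,0,0,0,0],[1.81,3.04,0,0,0,0],[1.94,3.26,0,0,0,0],[2.05,3.44,0,0,0,0],[2.13,3.58,0,0,0,0],[2.13,3.58,0,0,0,0],[2.13,3.58,0,0,0,0]]]'
python3 - <<'E'
from h import *
from rig import ctrl
c=ctrl.capture('wrist')
for k in('plum','green'):
    for b,a in blobs(c,k,300): print(k,b,a,w2t(ray(c,b,55)))
plan([(-22,22,-12,52.5,0),(-22,22,-28,52.5,0),(-3,58,-28,52.5,0),(-3,58,0,52.5,0),(0,88,0,52.5,0)])
E
```

```text
time_s: 16.78
eef_pos: [526.1, 45.0, 125.6]
ee_rot: [0.0, 0.869, 0.495, -0.0]
force: [0.7, 0.3, -0.4]
grip_width: 0.089
grip_force: 0.0
plum [267.39736191  37.51854905] 1213 [-4.56739718 91.90120868]
plum [258.24926471 200.72573529] 2720 [-23.22492701  23.05916824]
green [189.09831461 270.53932584] 712 [-65.98104202  -6.31402169]
(-22, 22, -12, 52.5, 0) -> [0.0, 0.0, -0.0] az -0.0
(-22, 22, -28, 52.5, 0) -> [-0.22, 0.18, -0.0] az -3.2
(-3, 58, -28, 52.5, 0) -> [0.96, 1.3, -0.0] az -3.2
(-3, 58, 0, 52.5, 0) -> [1.38, 1.03, -0.0] az 2.4
(0, 88, 0, 52.5, 0) -> [1.88, 2.13, -0.0] az 2.4
```

```bash
python3 -m creep '[[[-0.07,0.04,0,0,0,-1],[-0.15,0.11,0,0,0,-2.1],[-0.22,0.18,0,0,0,-3.2],[-0.16,0.24,0,0,0,-3.2],[0.0,0.39,0,0,0,-3.2],[0.2,0.58,0,0,0,-3.2],[0.4,0.77,0,0,0,-3.2],[0.6,0.96,0,0,0,-3.2],[0.8,1.15,0,0,0,-3.2],[0.93,1.27,0,0,0,-3.2],[0.96,1.3,0,0,0,-3.2],[1.03,1.26,0,0,0,-2.3],[1.11,1.22,0,0,0,-1.3],[1.18,1.18,0,0,0,-0.4],[1.25,1.13,0,0,0,0.5],[1.32,1.08,0,0,0,1.5],[1.38,1.03,0,0,0,2.4],[1.38,1.03,0,0,0,2.4],[1.38,1.03,0,0,0,2.4]]]'
python3 - <<'E'
from h import *
from rig import ctrl
c=ctrl.capture('wrist')
for k in('plum','green'):
    for b,a in blobs(c,k,300): print(k,b,a,w2t(ray(c,b,55)))
plan([(-3,58,0,52.5,0),(-1,72,0,52.5,0),(0,88,0,52.5,0)])
E
```

```text
time_s: 18.42
eef_pos: [560.5, 70.6, 125.6]
ee_rot: [-0.0, 0.813, 0.582, -0.0]
force: [-0.3, 0.9, 0.4]
grip_width: 0.089
grip_force: 0.0
plum [265.97236982 107.63974495] 941 [ -0.69814916 101.9049508 ]
plum [259.47617341 200.40128986] 2791 [-3.71163827 58.97896253]
(-3, 58, 0, 52.5, 0) -> [-0.0, -0.0, -0.0] az 0.02
(-1, 72, 0, 52.5, 0) -> [0.25, 0.5, -0.0] az 0.02
(0, 88, 0, 52.5, 0) -> [0.5, 1.1, -0.0] az 0.02
```

```bash
python3 -m creep '[[[0.05,0.1,0,0,0,0],[0.15,0.3,0,0,0,0],[0.25,0.5,0,0,0,0],[0.33,0.7,0,0,0,0],[0.41,0.88,0,0,0,0],[0.48,1.05,0,0,0,0],[0.5,1.12,0,0,0,0],[0.5,1.12,0,0,0,0],[0.5,1.12,0,0,0,0],[0.5,1.12,0,0,0,0]]]'
python3 -m creep '[[[-0.05,-0.15,0.3,0,0,0],[-0.1,-0.3,0.8,0,0,0],[-0.15,-0.6,1.4,0,0,0],[-0.2,-0.9,2.0,0,0,0],[-0.3,-1.2,2.6,0,0,0],[-0.4,-1.5,3.0,0,0,0],[-0.4,-1.5,3.2,0,0,0],[-0.4,-1.5,3.2,0,0,0],[-0.4,-1.5,3.2,0,0,0]]]'
python3 - <<'E'
from h import *
from rig import ctrl
c=ctrl.capture('wrist')
cv2.imwrite('pics/f.png',c['image'][:,:,::-1])
for k in('plum','green'):
    for b,a in blobs(c,k,150): print(k,b,a,w2t(ray(c,b,55)))
E
```

```text
time_s: 19.3
eef_pos: [573.0, 98.5, 125.6]
ee_rot: [-0.0, 0.812, 0.583, -0.0]
force: [-0.7, -0.6, 1.0]
grip_width: 0.09
grip_force: 0.0
time_s: 20.05
eef_pos: [562.9, 61.2, 205.5]
ee_rot: [-0.0, 0.812, 0.583, -0.0]
force: [-0.8, -0.0, 0.3]
grip_width: 0.095
grip_force: 0.0
plum [254.91758918  97.81303813] 813 [ -1.52543854 100.32624043]
green [169.6741453  249.74358974] 936 [-69.68282485 -14.40809408]
green [259.35268817 276.51397849] 465 [  1.37945598 -38.40447653]
```

View pics/f.png

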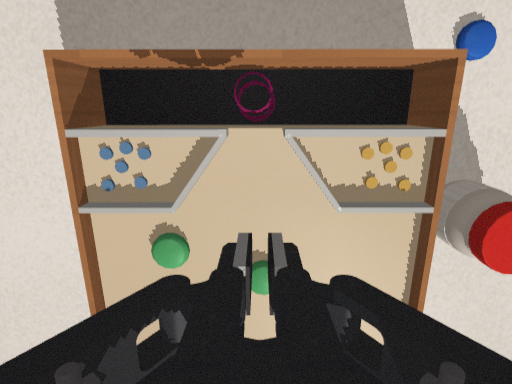

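All three plums are in the trough at (254,98), both greens lie on the floor at (170,250) and (262,277), and the jar is upright. I let things settle for a second, confirm nothing moves, and hand in.

```bash
python3 -m creep '[[[0,0,0.4,0,0,0],[0,0,0.4,0,0,0],[0,0,0.4,0,0,0],[0,0,0.4,0,0,0],[0,0,0.4,0,0,0],[0,0,0.4,0,0,0],[0,0,0.4,0,0,0],[0,0,0.4,0,0,0],[0,0,0.4,0,0,0],[0,0,0.4,0,0,0],[0,0,0.4,0,0,0],[0,0,0.4,0,0,0]]]'
python3 - <<'E'
from h import *
from rig import ctrl
for i in range(2):
    c=ctrl.capture('wrist')
    print([(b.round(1),a,w2t(ray(c,b,20)).round(1)) for b,a in blobs(c,'plum',100)])
    for _ in range(4): ctrl.capture('top')
print(ctrl.finish_job())
E
```

```text
time_s: 21.1
eef_pos: [563.0, 61.1, 215.6]
ee_rot: [-0.0, 0.812, 0.583, -0.0]
force: [-0.6, 0.2, -0.1]
grip_width: 0.092
grip_force: 0.0
[(array([255.1,  98. ]), np.int32(762), array([ -1.8, 101.4]))]
[(array([255. ,  98.1]), np.int32(766), array([ -1.9, 101.3]))]
the job is handed in; nothing more can be done
None
```

I swept all three plum nuggets out through the gate one after another and handed the job in at about 21 s; they rest in the trough, both greens lie on the sorting floor, the arm never went near the jar or cup, and no verdict was shown.

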